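Turn the sample carousel so the red-lidded jar faces front

TASK

Using the fingertips, gently push the brass finger posts at the rim of the revolving sample stand and turn it until the red-lidded jar is squarely at the front, lined up with the yellow arrow on the stand's foot, and leave it standing still there. Do not touch or lift any of the jars, do not spin the stand fast or push hard, and leave the things around it where they are.

Things in the scene. Friction and masses are not known exactly. Their poses are not given: they have to be found in the camera images.
- stand: fixed foot of the revolving stand: dark steel disc 170 mm across under the wooden disc, with a flat tab 34 mm wide, 8 mm high, reaching out to 190 mm from the centre and carrying a yellow arrow (top 11 mm above the counter) that shows the front, the customers' side. Origin: on the rotation axis, at counter height. Its x axis points along the arrow to the front, z up.
- carousel: dark wooden disc, 276 mm across, 18 mm thick, top 48 mm above the counter, turning endlessly both ways about its centre; light friction (0.12 N m, 1 N at a post) soon stops it when let go. At its rim stand six upright brass finger posts, at 30, 90, 150, 210, 270 and 330 degrees from its x axis. Origin: centre of its underside, 30 mm above the counter. Its x axis passes under the red-lidded jar.
- post_top (a point): top centre of the post at 30 degrees (anticlockwise from above). All six posts are alike: round, 12 mm thick, 30 mm tall, 125 mm from the centre of the disc, tops 78 mm above the counter, fixed to the disc.
- jar_red: closed glass jar with a bright red lid, 48 mm in diameter and 55 mm tall, standing loose on the disc with its axis 66 mm from the disc's centre (rim of the jar 90 mm from the centre, lid about 103 mm above the counter). Origin: centre of its underside. This is the marked jar; its angle about the stand is what counts.
- jar_wood: closed glass jar with a pale wood lid, 48 mm in diameter and 55 mm tall, standing loose on the disc with its axis 66 mm from the disc's centre (rim of the jar 90 mm from the centre, lid about 103 mm above the counter). Origin: centre of its underside. One of the three other jars, 90, 180 and 270 degrees from the red one in varying order.
- jar_black: closed glass jar with a black lid, 48 mm in diameter and 55 mm tall, standing loose on the disc with its axis 66 mm from the disc's centre (rim of the jar 90 mm from the centre, lid about 103 mm above the counter). Origin: centre of its underside. One of the three other jars, 90, 180 and 270 degrees from the red one in varying order.
- jar_white: closed glass jar with a white lid, 48 mm in diameter and 55 mm tall, standing loose on the disc with its axis 66 mm from the disc's centre (rim of the jar 90 mm from the centre, lid about 103 mm above the counter). Origin: centre of its underside. One of the three other jars, 90, 180 and 270 degrees from the red one in varying order.
- incense_box: small dark wooden box, 85 x 45 x 34 mm, loose on the counter beside the stand; origin: centre of its underside.
- coil_tin: round tan tin with a brass lid, 80 mm in diameter, 36 mm tall, loose beside the stand; origin: centre of its underside.
- vase: small blue ceramic vase, up to 54 mm in diameter, 95 mm tall, loose beside the stand; origin: centre of its underside.
Not all that is in view belongs to the job. What is shaped like the jar_wood but blue or green is not meant.

How it is judged:
By the outcome, as a careful person would: the job done as asked, in the order asked, and still so for the second after the job is handed in, with the robot touching nothing.
It also fails if it takes over 64 s, if anything falls off the work surface, if the arm or the gripper's body presses on something with over 40 N, if the wrist force passes 120 N, or if a joint passes its speed limit or range.

ROBOT

A 6-joint arm with a two-finger parallel gripper is mounted at the origin on the work surface. World frame = base frame: x ahead of the robot, y to its left, z up, the work surface at z = 0. Lengths are in m, angles in rad, forces in N, time in s.
With the tool pointing down it reaches from about 0.375 to 0.975 m from the base axis. Payload 3.8 kg.
Tool frame: the origin (TCP) lies where the fingers leave the gripper's body, on its centre line; the fingertips stand 73 mm ahead of it and the grasp point (between the pads) lies 54 mm ahead of it; z points along the fingers, y is the line along which they close (so a half turn about z gives the same grasp; the last joint's range is limited). The gripper opens to 85 mm and grips with 20 to 120 N. Pads are 22 mm wide; open, the fingers measure 114 mm over their backs; the gripper's body (76 mm by 85 mm) begins 54 mm behind the grasp point. The pads swing forward as they close: fully open they stand 13 mm farther back than shut.
Start: joints at [1.232, 0.264, 1.604, -0, 1.274, -0.037], TCP at [0.201, 0.644, 0.304] pointing down, gripper open.
Joint ranges: [-2.63, 2.63], [-0.94, 2.18], [0.31, 2.57], [-1.31, 4.45], [0, 2.66], [-2.55, 2.55]. Speed limits (rad/s): [2.57, 2.57, 3.14, 3.14, 3.14, 3.14].

INTERFACE

Orientations are given as a rotation vector (axis times angle).
In Python, from workcell import read_state, viewer, bot gives the robot as it stands.
- The arm moves only by the tool jog_arm, never from a script. Its argument "increments" is a list that holds one entry, the list of rows, each a list of 7 numbers: the shift along the tool's x, y, z in units of 30 mm (1.0 is 30 mm), then the turn, a rotation vector about the tool's x, y, z in units of 6 degrees (1.0 is 6 degrees), then the opening, from -1 (shut) to 1 (fully open). A call has exactly 5 rows; each row shifts and turns the commanded pose from where the row before left it, along the tool's axes as they then stand; what a row does not reach is not made up. A row lasts 1/12 s, in which the tool goes at most 41.7 mm and 7.16 degrees, less where a joint would pass 70% of its speed; a pose out of reach is approached as far as the arm can. A call is refused whole if a number of a shift passes 1 or a number of a turn 1, either way. A call with a gripper value outside its range is refused whole. The fingers move at their own pace and stop on an object; "force" is the grip in N (left out, the last holds). Time passes only in rows, so rows that do not move let the fingers close, or fill a call up. It gives the time, the measured TCP pose, the force, the opening and the grip force at its end, in the units of the state.
- read_state(): the state, without advancing time (a new reading comes with each control period).
- viewer.read_camera(name): name is "side" or "top" or "wrist"; returns (picture, depth): 384x512x3 uint8, blue, green, red; 384x512 float32, m along the optical axis (not along the pixel's ray), 0 where there is no reading.
- viewer.camera_params(name): a dict with "fx", "fy", "cx", "cy" (pixels), "k1" (the pictures are not rectified: a ray, as slopes to the right and down, at radius r is drawn at 1 + k1 r^2 times it, then the intrinsics apply), "R" (3x3) and "t" (3): a world point X has camera coordinates R X + t; the wrist camera has in their place "hand_eye" (4x4, takes a point from camera to tool coordinates, whose origin is the TCP and whose axes are the flange's). Camera axes: x right, y down, z forward; pixel columns grow to the right and rows downward; lengths in m; the calibration is good to about 2 mm. A picture is of the moment at which its call begins: read the wrist's pose just before it. camera_params takes no time and is no camera call.
- bot.finish_job(): hands the job in; it is judged then, once.
The state is a dict: "time": time; "q": joint angles; "joint_vel": joint speeds; "joint_torque": joint torques, N m; "tool_pos": TCP position; "tcp_rot": TCP orientation; "wrist_force": force on the tool from outside, world axes, zero at the start; "torque": the same for the moment, N m; "width": opening from 0.0 (shut) to 1.0 (fully open); "grip_force": force on a finger pad.
Only numpy, scipy, OpenCV 4.12 (cv2) and the standard library are available. Lean on these libraries where they do the work, as an engineer would, in place of code of your own. Each camera call takes 0.05 s, during which the arm holds its last target. There are 200 camera calls.

## Working session

There is one attempt and no reset: what is moved stays moved. The work goes in short steps, Python scripts to look and compute and a tool call to move; the robot and the scene stay as the last step left them, time stands still between calls to the robot, and variables do not carry over. Pictures are saved under pics/ and viewed, at most 10 in all, crops included, and the job is handed in when it is done.

Besides the shell and the picture viewer there is one more tool, called after "Emit:" as a command line: name --argument value ..., lists and objects as JSON in quotes. jog_arm: Moves the arm, as the interface text tells. Its arguments: {"type":"object","properties":{"increments":{"type":"array","items":{"type":"array","items":{"type":"array","items":{"type":"number"}}}},"force":{"type":"number"}},"required":["increments"]}

```bash
mkdir -p pics; ls; python3 - <<'E'
from workcell import read_state, viewer, bot
import cv2,json
for n in("top","side"):
    p,d=viewer.read_camera(n); cv2.imwrite(f"pics/{n}0.png",p); print(n,viewer.camera_params(n))
print(viewer.camera_params("wrist"));print(read_state())
E
```

```text
pics
top {'fx': 439.304376816818, 'fy': 439.304376816818, 'cx': 258.28741419870863, 'cy': 192.42660347184847, 'k1': -0.06298614569072909, 'R': array([[ 0.0169112 , -0.9997069 ,  0.0173241 ],
       [-0.99438679, -0.0186261 , -0.10415366],
       [ 0.10444581, -0.01546549, -0.99441032]]), 't': array([0.03431065, 0.6399942 , 1.17908229])}
side {'fx': 381.1568829411923, 'fy': 381.1568829411923, 'cx': 252.55056868101948, 'cy': 192.7920606286821, 'k1': -0.1296733889930498, 'R': array([[-0.95731335, -0.2885999 ,  0.01616309],
       [-0.23297036,  0.73726858, -0.63416075],
       [ 0.17110219, -0.61085607, -0.77303227]]), 't': array([0.62943269, 0.15583419, 1.06426892])}
{'fx': 310.3228871572285, 'fy': 310.3228871572285, 'cx': 252.43350852740093, 'cy': 192.48242741662705, 'k1': -0.0643939155248067, 'hand_eye': array([[-5.26133554e-04, -9.47044450e-01, -3.21102061e-01,
         8.24751863e-02],
       [ 9.99999789e-01, -6.20881727e-04,  1.92677525e-04,
        -4.10543100e-04],
       [-3.81840583e-04, -3.21101891e-01,  9.47044576e-01,
        -7.02915911e-02],
       [ 0.00000000e+00,  0.00000000e+00,  0.00000000e+00,
         1.00000000e+00]])}
{'time': 0.1, 'q': array([ 1.23209675e+00,  2.64705358e-01,  1.60524267e+00,  5.68929432e-06,
        1.27371313e+00, -3.69213106e-02]), 'joint_vel': array([ 0.00092689, -0.00156521, -0.00357591, -0.00159792,  0.00246281,
       -0.00070122]), 'joint_torque': array([-1.85578160e-04, -5.16712046e+01, -3.68591166e+01, -1.21720336e-04,
        6.30819981e-03, -1.20592253e-05]), 'tool_pos': array([0.20046485, 0.64400443, 0.30266499]), 'tcp_rot': array([-0.47217898, -3.10550821,  0.00319007]), 'wrist_force': array([-0.38716949,  0.51126764,  0.88523474]), 'torque': array([-0.03745561,  0.03706476, -0.04434645]), 'grip_force': 0.0, 'width': 0.9973032317771432}
```

View pics/top0.png

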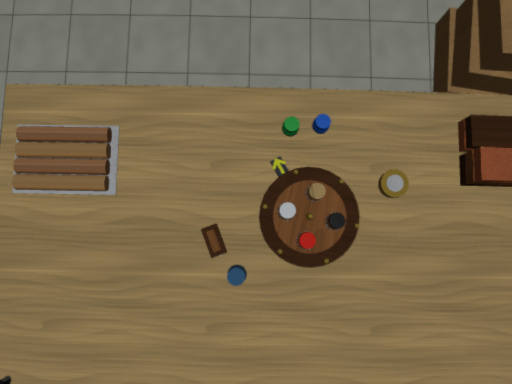

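View pics/side0.png

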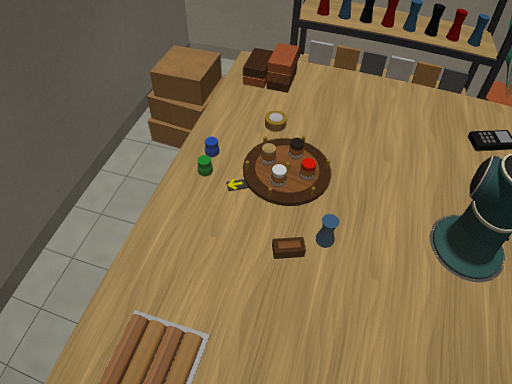

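The top view shows the stand's centre at about (310,217), the arrow at (281,166), the red lid at (307,240), and the posts around the rim. The tin is at (395,183), the box at (214,240), the vase at (236,275), and the green and blue decoys at (291,125) and (322,122). The side view agrees with this. Next I'll measure.

```bash
cat > h.py <<'E'
import numpy as np,cv2
from workcell import read_state, viewer, bot
from scipy.spatial.transform import Rotation as Ro
def ray(n,uv,z,c=None):
    c=c or viewer.camera_params(n)
    K=np.array([[c['fx'],0,c['cx']],[0,c['fy'],c['cy']],[0,0,1.]])
    p=cv2.undistortPoints(np.array(uv,float).reshape(-1,1,2),K,np.array([c['k1'],0,0,0.]))[:,0]
    d=np.c_[p,np.ones(len(p))]@c['R']; o=-c['R'].T@c['t']
    return o+d*((z-o[2])/d[:,2])[:,None]
def blobs(img,lo,hi,amin=8):
    m=cv2.inRange(cv2.cvtColor(img,cv2.COLOR_BGR2HSV),np.array(lo),np.array(hi))
    n,_,s,c=cv2.connectedComponentsWithStats(m)
    return [(c[i],s[i,4],s[i]) for i in range(1,n) if s[i,4]>=amin]
def deg(v): return np.degrees(np.arctan2(v[1],v[0]))
def measure(n="top"):
    img,_=viewer.read_camera(n)
    r=[b for b in blobs(img,(0,200,150),(6,255,255),40)]
    y=[b for b in blobs(img,(26,180,150),(34,255,255),15)]
    return img,r,y
E
python3 - <<'E'
from h import *
img,r,y=measure()
print("red",[(b[0],b[1],ray("top",b[0],.103)[0][:2]) for b in r])
print("yel",[(b[0],b[1],ray("top",b[0],.011)[0][:2]) for b in y])
for nm,lo,hi in(("brass",(15,120,90),(30,255,255)),("white",(0,0,170),(180,60,255)),("blue",(95,80,40),(130,255,255)),("green",(50,100,40),(80,255,255))):
    for b in blobs(img,lo,hi,4):
        u,v=b[0]
        if 200<u<420 and 105<v<300 and b[1]<600: print(nm,b[0].round(1),b[1],ray("top",b[0],.078)[0][:2].round(4))
c=img[95:295,190:430]; cv2.imwrite("pics/c.png",cv2.resize(c,None,fx=3,fy=3,interpolation=cv2.INTER_CUBIC))
E
```

```text
red [(array([307.13661202, 239.91803279]), np.int32(183), array([ 0.51116261, -0.08127311]))]
yel [(array([278.43055556, 164.18055556]), np.int32(72), array([ 0.72310601, -0.01032814]))]
brass [284.4 161.9] 7 [ 0.7183 -0.0223]
brass [272.2 167.6] 8 [0.702  0.0102]
brass [394.6 182.7] 382 [ 0.6678 -0.3204]
brass [295.6 171.5] 11 [ 0.6929 -0.0526]
brass [341.5 180.5] 14 [ 0.6709 -0.176 ]
brass [321.6 186.7] 20 [ 0.6531 -0.1225]
brass [311.  184.8] 4 [ 0.6578 -0.094 ]
brass [320.5 197.5] 4 [ 0.6241 -0.1195]
brass [264.8 206. ] 10 [0.5987 0.0285]
brass [310.8 215. ] 21 [ 0.5771 -0.0938]
brass [357.3 225.3] 15 [ 0.5518 -0.2181]
brass [279.8 251. ] 10 [ 0.481  -0.0127]
brass [277.5 255.5] 4 [ 0.4692 -0.0068]
brass [326.4 260.5] 11 [ 0.4581 -0.1356]
white [287.2 209.9] 147 [ 0.5894 -0.0311]
blue [321.4 123.1] 262 [ 0.8271 -0.1217]
blue [236.2 274.9] 275 [0.4172 0.1004]
green [290.5 125.9] 245 [ 0.8174 -0.0378]
```

View pics/c.png

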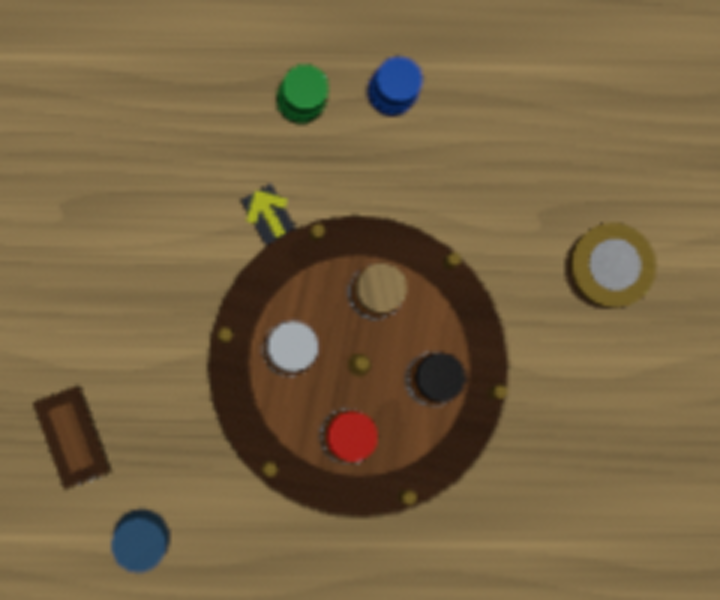

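The posts give a centre of (0.576,-0.094). The arrow lies at about 29.7° and the red jar at about 169°, so the stand needs about -139° (clockwise). I'll straddle the post at about -40° with slightly open fingers and carry it round. First I'll move over, staying high.

Emit:
jog_arm --increments '[[[-0.4,-0.4,0,0,0,0,-0.4],[-0.96,-0.9,0,0,0,0,-0.4],[-0.96,-0.9,0,0,0,0,-0.4],[-0.96,-0.9,0,0,0,0,-0.4],[-0.96,-0.9,0,0,0,0,-0.4]]]'

```text
time: 0.57
tool_pos: [0.2867, 0.4905, 0.3033]
tcp_rot: [-0.471, -3.106, 0.001]
wrist_force: [1.2, -0.0, 0.6]
width: 0.311
grip_force: 0.0
```

Emit:
jog_arm --increments '[[[-0.96,-0.9,0,0,0,0,-0.4],[-0.96,-0.9,0,0,0,0,-0.4],[-0.96,-0.9,0,0,0,0,-0.4],[-0.96,-0.9,0,0,0,0,-0.4],[-0.96,-0.9,0,0,0,0,-0.4]]]'

```text
time: 0.98
tool_pos: [0.3841, 0.3185, 0.3037]
tcp_rot: [0.472, 3.106, -0.0]
wrist_force: [2.0, 0.2, 0.5]
width: 0.301
grip_force: 0.0
```

Emit:
jog_arm --increments '[[[-0.96,-0.9,0,0,0,0,-0.4],[-0.96,-0.9,0,0,0,0,-0.4],[-0.96,-0.9,0,0,0,0,-0.4],[-0.96,-0.9,0,0,0,0,-0.4],[-0.96,-0.9,0,0,0,0,-0.4]]]'

```text
time: 1.4
tool_pos: [0.4815, 0.1468, 0.3038]
tcp_rot: [0.472, 3.106, 0.0]
wrist_force: [1.0, 0.6, 0.3]
width: 0.3
grip_force: 0.0
```

Emit:
jog_arm --increments '[[[-0.96,-0.9,0,0,0,0,-0.4],[-0.96,-0.9,0,0,0,0,-0.4],[-0.96,-0.9,0,0,0,0,-0.4],[-0.4,-0.4,0,0,0,0,-0.4],[0,0,0,0,0,0,-0.4]]]'

```text
time: 1.82
tool_pos: [0.5488, 0.0272, 0.3035]
tcp_rot: [0.479, 3.104, -0.002]
wrist_force: [-0.0, 0.4, 0.4]
width: 0.301
grip_force: 0.0
```

Emit:
jog_arm --increments '[[[-0.5,-0.45,0,0,0,0,-0.4],[-0.9,-0.8,0,0,0,0,-0.4],[-0.9,-0.8,0,0,0,0,-0.4],[-0.9,-0.8,0,0,0,0,-0.4],[-0.9,-0.8,0,0,0,0,-0.4]]]'

```text
time: 2.23
tool_pos: [0.6326, -0.1105, 0.3036]
tcp_rot: [-0.47, -3.105, -0.001]
wrist_force: [0.8, 0.2, 0.5]
width: 0.298
grip_force: 0.0
```

Emit:
jog_arm --increments '[[[-0.9,-0.8,0,0,0,0,-0.4],[-0.9,-0.8,0,0,0,0,-0.4],[0,0,0,0,0,0.9,-0.4],[0,0,0,0,0,0.9,-0.4],[0,0,0,0,0,0.9,-0.4]]]'

```text
time: 2.65
tool_pos: [0.6696, -0.172, 0.3028]
tcp_rot: [-0.913, -3.004, -0.001]
wrist_force: [-0.3, 0.3, -0.1]
width: 0.301
grip_force: 0.0
```

Emit:
jog_arm --increments '[[[0,0,0,0,0,0.9,-0.4],[0,0,0,0,0,0.3,-0.4],[0,0,0,0,0,0,-0.4],[0,0,0,0,0,0,-0.4],[0,0,0,0,0,0,-0.4]]]'

```text
time: 3.07
tool_pos: [0.6695, -0.1716, 0.3037]
tcp_rot: [-1.09, -2.946, -0.0]
wrist_force: [-0.2, 0.6, 0.7]
width: 0.301
grip_force: 0.0
```

```bash
cat >> h.py <<'E'
def wcam(s=None):
    s=s or read_state(); c=dict(viewer.camera_params("wrist")); H=c["hand_eye"]
    R=Ro.from_rotvec(s["tcp_rot"]).as_matrix(); Rwc=R@H[:3,:3]; o=R@H[:3,3]+s["tool_pos"]
    c["R"]=Rwc.T; c["t"]=-Rwc.T@o; return c
C=np.array([.5756,-.0944])
E
python3 - <<'E'
from h import *
s=read_state(); print(s["tool_pos"],deg(Ro.from_rotvec(s["tcp_rot"]).as_matrix()[:,1]))
c=wcam(s); img,_=viewer.read_camera("wrist"); cv2.imwrite("pics/w1.png",img)
for b in blobs(img,(18,100,60),(32,255,255),25):
    p=ray("w",b[0],.078,c)[0][:2]; print(b[0].round(),b[1],p.round(4),np.hypot(*(p-C)).round(4),deg(p-C).round(2))
for b in blobs(img,(0,200,100),(6,255,255),100):
    p=ray("w",b[0],.103,c)[0][:2]; print("red",b[0],b[1],p.round(4),np.hypot(*(p-C)).round(4),deg(p-C).round(2))
E
```

```text
[ 0.6695296  -0.17156017  0.30368529] 49.4023068959874
[5. 6.] 89 [ 0.4061 -0.2364] 0.2211 -140.05
[18. 34.] 1257 [ 0.4303 -0.2459] 0.2099 -133.82
[106. 157.] 14097 [ 0.5611 -0.2683] 0.1745 -94.77
[407.  27.] 818 [0.6548 0.0202] 0.1393 55.38
[482.  38.] 2007 [0.7063 0.0707] 0.2106 51.63
[417.   7.] 25 [0.6472 0.0365] 0.1492 61.34
[34. 36.] 36 [ 0.4414 -0.2356] 0.1948 -133.54
[250.  47.] 386 [ 0.5791 -0.0973] 0.0046 -39.8
[414. 142.] 2988 [ 0.7457 -0.0301] 0.1818 20.7
[473.  68.] 54 [0.7239 0.0504] 0.2072 44.32
[291. 107.] 1096 [ 0.6426 -0.1023] 0.0674 -6.69
[389. 108.] 718 [ 0.7032 -0.0317] 0.1422 26.17
[445. 172.] 2221 [ 0.7936 -0.0211] 0.2299 18.58
[ 90. 158.] 38 [ 0.5513 -0.2817] 0.1889 -97.38
[499. 163.] 57 [0.823  0.0281] 0.2761 26.35
[  4. 178.] 57 [ 0.5026 -0.3684] 0.2836 -104.92
[468. 187.] 112 [ 0.8235 -0.0098] 0.2619 18.84
[276. 219.] 384 [ 0.7206 -0.1839] 0.1704 -31.68
[321. 194.] 38 [ 0.7297 -0.1321] 0.1587 -13.73
[469. 231.] 759 [ 0.8705 -0.0335] 0.3012 11.67
[ 20. 252.] 977 [ 0.5663 -0.4288] 0.3345 -91.59
[159. 311.] 3100 [ 0.723  -0.3631] 0.3065 -61.26
[354. 274.] 1364 [ 0.8299 -0.1594] 0.2625 -14.33
[ 61. 249.] 27 [ 0.5954 -0.387 ] 0.2933 -86.12
[409. 264.] 32 [ 0.8604 -0.1058] 0.2851 -2.29
[  6. 330.] 51 [ 0.6189 -0.5435] 0.4512 -84.49
[127. 343.] 92 [ 0.732  -0.4311] 0.3713 -65.09
[160. 368.] 270 [ 0.7867 -0.4297] 0.3962 -57.8
```

View pics/w1.png

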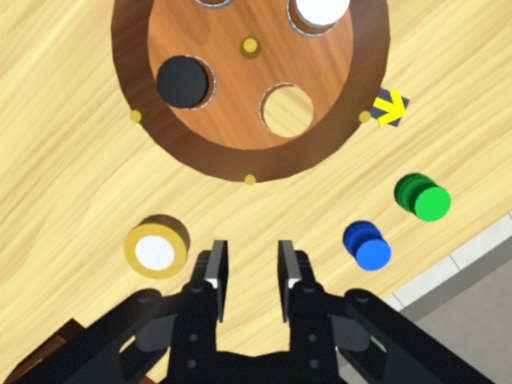

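The wrist view shows the target post at about (250,181), its neighbours at (136,117) and (364,117), the hub at (250,46), and the arrow at (390,107). I'll refine from these.

```bash
python3 - <<'E'
from h import *
s=read_state(); c=wcam(s); img=cv2.imread("pics/w1.png"); hsv=cv2.cvtColor(img,cv2.COLOR_BGR2HSV)
P=[]
for u,v in((136,117),(250,181),(364,117)):
    m=cv2.inRange(hsv,(20,150,90),(30,255,255)); w=np.zeros_like(m); w[v-10:v+11,u-10:u+11]=m[v-10:v+11,u-10:u+11]
    M=cv2.moments(w,True); q=(M['m10']/M['m00'],M['m01']/M['m00'])
    p=ray("w",q,.078,c)[0][:2]; P.append(p); print(q,M['m00'],p.round(4),np.hypot(*(p-C)).round(4),deg(p-C).round(2))
P=np.array(P); print("centre from posts", P[0]+P[2]-P[1])
cw=P[0]+P[2]-P[1]
m=cv2.inRange(hsv,(26,200,200),(34,255,255)); w=np.zeros_like(m); w[80:135,370:412]=m[80:135,370:412]
M=cv2.moments(w,True); q=(M['m10']/M['m00'],M['m01']/M['m00']); p=ray("w",q,.011,c)[0][:2]
print("arrow",q,M['m00'],p,deg(p-cw),deg(p-C), np.hypot(*(p-cw)))
pts=np.argwhere(w>0)[:,::-1]; W=ray("w",pts,.011,c)[:,:2]; a=(W-cw); print("far",W[np.argmax(np.hypot(*a.T))],deg(a[np.argmax(np.hypot(*a.T))]))
ax=np.linalg.eigh(np.cov(W.T)); print(ax[0],[deg(v) for v in ax[1].T])
E
```

```text
(136.84027777777777, 114.90277777777777) 144.0 [ 0.5538 -0.2159] 0.1234 -100.18
(249.68333333333334, 178.04166666666666) 120.0 [ 0.6698 -0.1758] 0.1245 -40.84
(361.12849162011173, 115.27932960893855) 179.0 [ 0.6914 -0.0562] 0.122 18.25
centre from posts [ 0.57545519 -0.09627665]
arrow (390.2958801498127, 107.61048689138576) 534.0 [ 0.72531565 -0.01097638] 29.648443074783213 29.12715181819368 0.17243634976966765
far [ 0.74105306 -0.0033356 ] 29.303120148752868
[7.22949300e-05 8.44874709e-05] [np.float64(-153.62868410725986), np.float64(116.37131589274014)]
```

Emit:
jog_arm --increments '[[[-0.1,-0.1,0.5,0,0,0,-0.4],[0,0,0.9,0,0,0,-0.4],[0,0,0.9,0,0,0,-0.4],[0,0,0.9,0,0,0,-0.4],[0,0,0.4,0,0,0,-0.4]]]'

```text
time: 3.53
tool_pos: [0.6673, -0.1761, 0.1901]
tcp_rot: [-1.09, -2.939, 0.001]
wrist_force: [-1.3, 0.2, -2.3]
width: 0.302
grip_force: 0.0
```

```bash
python3 - <<'E'
from h import *
s=read_state(); print(s["tool_pos"],s["wrist_force"]); img,_=viewer.read_camera("wrist"); cv2.imwrite("pics/w2.png",img)
E
```

```text
[ 0.66731612 -0.17606925  0.19010319] [-1.2614106   0.17496574 -2.34928363]
```

View pics/w2.png

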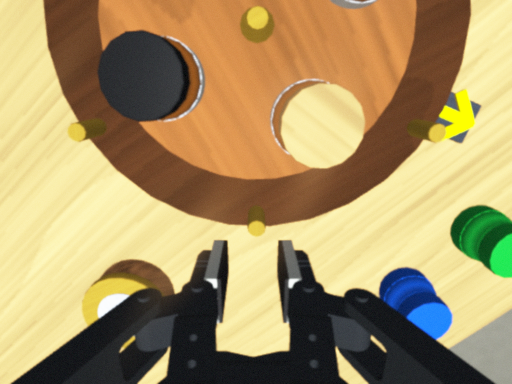

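The post top is at about (257,228), centred between the fingers (228 to 280). I'll check the offset numerically and then descend.

```bash
python3 - <<'E'
from h import *
s=read_state(); p=ray("w",(257,227),.078,wcam(s))[0]
R=Ro.from_rotvec(s["tcp_rot"]).as_matrix(); print(s["tool_pos"],p, (R.T@(p-s["tool_pos"])/.03).round(3), deg(R[:,1]))
E
```

```text
[ 0.6665633  -0.17581712  0.18863457] [ 0.66897681 -0.17497844  0.078     ] [-0.077  0.089  3.687] 49.313115622571495
```

Emit:
jog_arm --increments '[[[-0.1,0.1,0.5,0,0,0,-0.4],[0,0,0.6,0,0,0,-0.4],[0,0,0.6,0,0,0,-0.4],[0,0,0.3,0,0,0,-0.4],[0,0,0,0,0,0,-0.4]]]'

```text
time: 4.0
tool_pos: [0.6734, -0.176, 0.1338]
tcp_rot: [-1.091, -2.943, 0.0]
wrist_force: [-0.3, 0.2, -0.6]
width: 0.3
grip_force: 0.0
```

Emit:
jog_arm --increments '[[[0,0,0.13,0,0,0,-0.4],[0,-0.09,0,0,0,0.2,-0.4],[0,-0.09,0,0,0,0.2,-0.4],[0,-0.09,0,0,0,0.2,-0.4],[0,-0.09,0,0,0,0.2,-0.4]]]'

```text
time: 4.42
tool_pos: [0.6674, -0.1846, 0.1332]
tcp_rot: [1.217, 2.894, 0.001]
wrist_force: [1.3, 2.4, 0.0]
width: 0.304
grip_force: 1.0
```

Emit:
jog_arm --increments '[[[0.003,-0.13,0,0,0,0.3,-0.4],[0.004,-0.175,0,0,0,0.4,-0.4],[0.004,-0.175,0,0,0,0.4,-0.4],[0.004,-0.175,0,0,0,0.4,-0.4],[0.004,-0.175,0,0,0,0.4,-0.4]]]'

```text
time: 4.83
tool_pos: [0.6481, -0.2004, 0.1332]
tcp_rot: [1.5, 2.757, 0.001]
wrist_force: [2.0, 0.8, 0.2]
width: 0.298
grip_force: 0.6
```

Emit:
jog_arm --increments '[[[0.004,-0.175,0,0,0,0.4,-0.4],[0.004,-0.175,0,0,0,0.4,-0.4],[0.004,-0.175,0,0,0,0.4,-0.4],[0.003,-0.13,0,0,0,0.3,-0.4],[0,-0.09,0,0,0,0.2,-0.4]]]'

```text
time: 5.25
tool_pos: [0.628, -0.2109, 0.133]
tcp_rot: [1.739, 2.614, 0.001]
wrist_force: [2.0, -0.8, 0.9]
width: 0.3
grip_force: 0.5
```

```bash
cat >> h.py <<'E'
def stat():
    s=read_state(); d=s["tool_pos"][:2]-C; R=Ro.from_rotvec(s["tcp_rot"]).as_matrix()
    print("t",s["time"],"z",s["tool_pos"][2].round(4),"rad",np.hypot(*d).round(4),"ang",deg(d).round(2),"yaw-90",(deg(R[:,1])-90).round(2),"F",s["wrist_force"].round(1),"q6",s["q"][5].round(2))
    img,r,y=measure()
    for b in r:
        p=ray("top",b[0],.103)[0][:2]-C; print("red",b[1],np.hypot(*p).round(4),deg(p).round(2))
    for b in blobs(img,(15,120,90),(30,255,255),8):
        p=ray("top",b[0],.078)[0][:2]-C
        if abs(np.hypot(*p)-.125)<.006: print("post",b[1],np.hypot(*p).round(4),deg(p).round(2))
    return img
E
python3 -c "
from h import *
cv2.imwrite('pics/t2.png',stat())"
```

```text
t 5.25 z 0.133 rad 0.1277 ang -65.78 yaw-90 -67.26 F [ 2.  -0.8  0.9] q6 -0.76
red 198 0.0661 147.02
post 17 0.1261 -2.82
post 12 0.1255 57.48
post 14 0.1252 117.15
post 14 0.1256 177.31
```

Emit:
jog_arm --increments '[[[0.002,-0.09,0,0,0,0.2,-0.4],[0.004,-0.18,0,0,0,0.4,-0.4],[0.004,-0.18,0,0,0,0.4,-0.4],[0.004,-0.18,0,0,0,0.4,-0.4],[0.004,-0.18,0,0,0,0.4,-0.4]]]'

```text
time: 5.72
tool_pos: [0.6049, -0.2177, 0.1324]
tcp_rot: [1.977, 2.44, 0.001]
wrist_force: [1.0, -0.7, 0.5]
width: 0.304
grip_force: 0.6
```

Emit:
jog_arm --increments '[[[0.004,-0.18,0,0,0,0.4,-0.4],[0.004,-0.18,0,0,0,0.4,-0.4],[0.004,-0.18,0,0,0,0.4,-0.4],[0.004,-0.18,0,0,0,0.4,-0.4],[0.004,-0.18,0,0,0,0.4,-0.4]]]'

```text
time: 6.13
tool_pos: [0.578, -0.2206, 0.1324]
tcp_rot: [2.221, 2.22, 0.001]
wrist_force: [0.9, -1.5, 0.9]
width: 0.302
grip_force: 0.6
```

Emit:
jog_arm --increments '[[[0.004,-0.18,0,0,0,0.4,-0.4],[0.004,-0.18,0,0,0,0.4,-0.4],[0.004,-0.18,0,0,0,0.4,-0.4],[0.004,-0.18,0,0,0,0.4,-0.4],[0.002,-0.09,0,0,0,0.2,-0.4]]]'

```text
time: 6.55
tool_pos: [0.5532, -0.2181, 0.1322]
tcp_rot: [2.421, 2.002, -0.0]
wrist_force: [1.1, -1.2, -0.5]
width: 0.301
grip_force: 0.7
```

```bash
python3 -c "
from h import *
stat()"
```

```text
t 6.55 z 0.1322 rad 0.1257 ang -100.26 yaw-90 -100.82 F [ 1.1 -1.2 -0.5] q6 -0.23
red 191 0.0663 112.58
post 13 0.1242 22.66
post 13 0.1249 -37.28
post 14 0.1253 82.44
post 12 0.125 142.25
post 15 0.1255 -157.78
```

Emit:
jog_arm --increments '[[[0.002,-0.09,0,0,0,0.2,-0.4],[0.002,-0.18,0,0,0,0.4,-0.4],[0.002,-0.18,0,0,0,0.4,-0.4],[0.002,-0.18,0,0,0,0.4,-0.4],[0.002,-0.18,0,0,0,0.4,-0.4]]]'

```text
time: 7.02
tool_pos: [0.5305, -0.2114, 0.1322]
tcp_rot: [2.598, 1.765, 0.001]
wrist_force: [0.2, 0.0, 0.9]
width: 0.305
grip_force: 0.5
```

Emit:
jog_arm --increments '[[[0.002,-0.18,0,0,0,0.4,-0.4],[0.002,-0.18,0,0,0,0.4,-0.4],[0.002,-0.18,0,0,0,0.4,-0.4],[0.002,-0.18,0,0,0,0.4,-0.4],[0.002,-0.18,0,0,0,0.4,-0.4]]]'

```text
time: 7.43
tool_pos: [0.5065, -0.1991, 0.1322]
tcp_rot: [2.769, 1.484, 0.001]
wrist_force: [2.0, 0.3, 0.1]
width: 0.299
grip_force: 0.5
```

Emit:
jog_arm --increments '[[[0.002,-0.18,0,0,0,0.4,-0.4],[0.002,-0.18,0,0,0,0.4,-0.4],[0.002,-0.18,0,0,0,0.4,-0.4],[0.002,-0.18,0,0,0,0.4,-0.4],[0.002,-0.09,0,0,0,0.2,-0.4]]]'

```text
time: 7.85
tool_pos: [0.487, -0.1837, 0.132]
tcp_rot: [-2.896, -1.218, -0.0]
wrist_force: [0.9, -1.3, 0.5]
width: 0.303
grip_force: 0.7
```

```bash
python3 -c "
from h import *
stat()"
```

```text
t 7.85 z 0.132 rad 0.1258 ang -134.77 yaw-90 -134.39 F [ 0.9 -1.3  0.5] q6 0.37
red 191 0.0665 78.04
post 15 0.125 -11.66
post 14 0.1254 48.06
post 14 0.1253 -71.91
post 12 0.125 108.12
post 12 0.1244 167.78
```

Emit:
jog_arm --increments '[[[0.002,-0.09,0,0,0,0.2,-0.4],[0.002,-0.18,0,0,0,0.4,-0.4],[0.002,-0.18,0,0,0,0.4,-0.4],[0.002,-0.18,0,0,0,0.4,-0.4],[0.002,-0.18,0,0,0,0.4,-0.4]]]'

```text
time: 8.32
tool_pos: [0.4717, -0.1658, 0.1322]
tcp_rot: [2.997, 0.939, 0.001]
wrist_force: [1.5, -0.5, -0.0]
width: 0.296
grip_force: 0.5
```

Emit:
jog_arm --increments '[[[0.002,-0.18,0,0,0,0.4,-0.4],[0.002,-0.18,0,0,0,0.4,-0.4],[0.002,-0.18,0,0,0,0.4,-0.4],[0.002,-0.18,0,0,0,0.4,-0.4],[0.002,-0.18,0,0,0,0.4,-0.4]]]'

```text
time: 8.73
tool_pos: [0.4585, -0.1423, 0.1322]
tcp_rot: [3.079, 0.62, 0.001]
wrist_force: [2.5, -0.5, 0.4]
width: 0.305
grip_force: 0.5
```

Emit:
jog_arm --increments '[[[0.002,-0.18,0,0,0,0.4,-0.4],[0.002,-0.18,0,0,0,0.4,-0.4],[0.002,-0.18,0,0,0,0.4,-0.4],[0.002,-0.18,0,0,0,0.4,-0.4],[0.002,-0.09,0,0,0,0.2,-0.4]]]'

```text
time: 9.15
tool_pos: [0.4507, -0.1189, 0.1321]
tcp_rot: [3.124, 0.328, 0.0]
wrist_force: [0.6, -0.8, 1.2]
width: 0.299
grip_force: 0.7
```

```bash
python3 -c "
from h import *
stat()"
```

```text
t 9.15 z 0.1321 rad 0.1273 ang -168.89 yaw-90 -168.0 F [ 0.6 -0.8  1.2] q6 1.05
red 186 0.0662 44.09
post 11 0.1247 14.22
post 14 0.1248 -45.95
post 11 0.1252 74.1
post 16 0.1257 -106.04
post 11 0.125 133.87
```

Emit:
jog_arm --increments '[[[0.002,-0.09,0,0,0,0.2,-0.4],[0.002,-0.18,0,0,0,0.4,-0.4],[0.002,-0.18,0,0,0,0.4,-0.4],[0.002,-0.18,0,0,0,0.4,-0.4],[0.002,-0.18,0,0,0,0.4,-0.4]]]'

```text
time: 9.62
tool_pos: [0.448, -0.0953, 0.1322]
tcp_rot: [3.141, 0.033, 0.001]
wrist_force: [1.5, -2.2, -0.9]
width: 0.301
grip_force: 0.5
```

Emit:
jog_arm --increments '[[[0.002,-0.09,0,0,0,0.2,-0.4],[0,-0.05,0,0,0,0.1,-0.4],[0,0,0,0,0,0,-0.4],[0,0,0,0,0,0,-0.4],[0,0,0,0,0,0,-0.4]]]'

```text
time: 10.03
tool_pos: [0.4475, -0.091, 0.1319]
tcp_rot: [-3.141, 0.013, 0.0]
wrist_force: [-0.3, 0.5, 0.5]
width: 0.297
grip_force: 0.0
```

```bash
python3 - <<'E'
from h import *
img=stat()
for n in("top","side"):
    im,_=viewer.read_camera(n)
    for b in blobs(im,(25,150,130),(35,255,255),30):
        p=ray(n,b[0],.011)[0][:2]; print(n,"arrow",b[0],b[1],p.round(4),deg(p-C).round(2),np.hypot(*(p-C)).round(4))
    for b in blobs(im,(0,200,100),(6,255,255),60):
        p=ray(n,b[0],.103)[0][:2]; print(n,"red",b[0],b[1],p.round(4),deg(p-C).round(2),np.hypot(*(p-C)).round(4))
    if n=="top": cv2.imwrite("pics/t3.png",cv2.resize(im[140:280,230:390],None,fx=4,fy=4,interpolation=cv2.INTER_CUBIC))
E
```

```text
t 10.0333 z 0.1319 rad 0.1281 ang 178.49 yaw-90 -180.47 F [-0.3  0.5  0.5] q6 1.32
red 185 0.0662 31.46
post 11 0.1252 1.28
post 10 0.1251 61.26
post 13 0.1256 -58.86
post 15 0.1261 -118.57
post 13 0.1249 121.15
top arrow [278.48913043 164.38043478] 92 [ 0.7225 -0.0105] 29.73 0.1692
top red [298.89671362 193.30985915] 213 [ 0.6316 -0.059 ] 32.29 0.0663
side arrow [233.75714286 183.67142857] 70 [ 0.7225 -0.0121] 29.25 0.1684
side red [267.21428571 158.9047619 ] 126 [ 0.6317 -0.0595] 31.89 0.0661
```

View pics/t3.png

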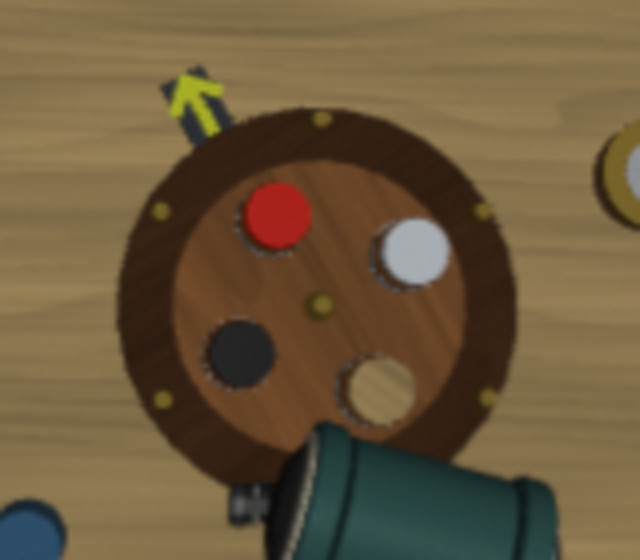

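The picture shows the red jar at (277,215), slightly clockwise-short of the arrow line from hub (320,305) to arrow (195,95). About 1.8° remains.

Emit:
jog_arm --increments '[[[0,-0.07,0,0,0,0.15,-0.4],[0,-0.07,0,0,0,0.15,-0.4],[0,0,0,0,0,0,-0.4],[0,0,0,0,0,0,-0.4],[0,0,0,0,0,0,-0.4]]]'

```text
time: 10.6
tool_pos: [0.4476, -0.0866, 0.132]
tcp_rot: [-3.141, 0.062, 0.0]
wrist_force: [0.5, -0.5, -0.7]
width: 0.3
grip_force: 0.0
```

```bash
cat > m.py <<'E'
from h import *
def fin():
    A=[];Pp=[]
    for n in("top","side"):
        im,_=viewer.read_camera(n)
        for b in blobs(im,(25,150,130),(35,255,255),30):
            p=ray(n,b[0],.011)[0][:2]; print(n,"arrow",b[1],deg(p-C).round(2))
        for b in blobs(im,(0,200,100),(6,255,255),60):
            p=ray(n,b[0],.103)[0][:2]; print(n,"red",b[1],deg(p-C).round(2),np.hypot(*(p-C)).round(4))
        for b in blobs(im,(15,120,90),(30,255,255),6):
            p=ray(n,b[0],.078)[0][:2]-C
            if abs(np.hypot(*p)-.125)<.008: Pp.append(p); print(n,"post->red",b[1],np.hypot(*p).round(4),((deg(p))%60-30+30).round(2)-0)
E
python3 -c "
from m import *
stat();fin()"
```

```text
t 10.6 z 0.132 rad 0.1282 ang 176.5 yaw-90 -182.28 F [ 0.5 -0.5 -0.7] q6 1.36
red 185 0.066 29.69
post 12 0.1257 -0.85
post 11 0.1251 59.29
post 16 0.1252 -60.79
post 13 0.1254 119.32
post 15 0.1259 -120.56
top arrow 92 29.73
top red 210 30.41 0.0663
top post->red 12 0.1257 59.15
top post->red 11 0.1251 59.29
top post->red 16 0.1252 59.21
top post->red 13 0.1254 59.32
top post->red 14 0.1255 59.5
side arrow 69 29.22
side red 124 29.83 0.0663
side post->red 14 0.1249 58.98
side post->red 13 0.1242 59.41
```

Posts and lid put the red jar at 29.3 to 29.8°, and the arrow is at 29.2 to 29.7°, so they're aligned. Next I'll centre the fingers off the post, lift straight up, and move away.

Emit:
jog_arm --increments '[[[0,0.1,0,0,0,0,-0.4],[0,0.1,0,0,0,0,-0.4],[0,0,0,0,0,0,-0.4],[0,0,-0.3,0,0,0,-0.4],[0,0,-0.6,0,0,0,-0.4]]]'

```text
time: 11.17
tool_pos: [0.4456, -0.0923, 0.1575]
tcp_rot: [-3.14, 0.063, 0.008]
wrist_force: [0.2, 0.4, -0.2]
width: 0.297
grip_force: 0.0
```

Emit:
jog_arm --increments '[[[0,0,-0.8,0,0,0,-0.4],[0,0,-0.8,0,0,0,-0.4],[0,0,-0.8,0,0,0,-0.4],[0,0,-0.5,0,0,0,-0.4],[0,0,0,0,0,0,-0.4]]]'

```text
time: 11.58
tool_pos: [0.4498, -0.0933, 0.2509]
tcp_rot: [3.139, -0.063, 0.013]
wrist_force: [0.7, 0.2, 0.2]
width: 0.301
grip_force: 0.0
```

```bash
python3 -c "
from m import *
stat();fin()
im,_=viewer.read_camera('top'); cv2.imwrite('pics/t4.png',cv2.resize(im[95:295,190:430],None,fx=3,fy=3,interpolation=cv2.INTER_CUBIC))"
```

```text
t 11.5833 z 0.2509 rad 0.1258 ang 179.51 yaw-90 -182.3 F [0.7 0.2 0.2] q6 1.35
red 187 0.066 29.54
post 14 0.1257 -0.6
post 11 0.1251 59.29
post 16 0.1252 -60.79
post 13 0.1254 119.32
post 14 0.1255 -120.5
top arrow 94 29.76
top red 210 30.4 0.0662
top post->red 14 0.1257 59.4
top post->red 11 0.1251 59.29
top post->red 17 0.1255 59.1
top post->red 13 0.1254 59.32
top post->red 15 0.1258 59.33
side arrow 69 29.22
side red 127 29.47 0.0662
side post->red 14 0.1249 58.98
side post->red 12 0.1247 59.3
```

View pics/t4.png

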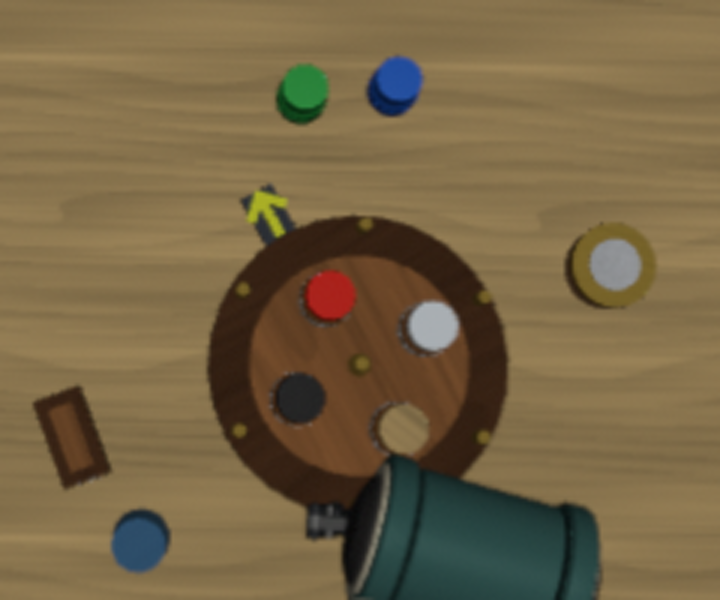

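The red jar at (330,295) is in line with the arrow at (266,210) as seen from the centre. Nothing else has moved, and the gripper is clear.

```bash
python3 -c "
from workcell import bot
print(bot.finish_job())"
```

```text
the job is handed in; nothing more can be done
None
```

The red-lidded jar now stands still at the front, within about 1° of the yellow arrow by the cameras; no jar was touched, the things around it are where they were, and the job is handed in at about 12 s.

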